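# Free the lid ratchet of a board tester and let the lid down

## Task

Take the red-handled release rod from its rest, slip it under the tail of the yellow ratchet pawl on the board tester and lift the pawl free, keeping it held up on the rod, without straining it, while the lid sinks on its damper until fully closed. Then draw the rod out and set it back in its rest as it lay before, letting go only once it is seated. Keep hand and arm off the tester (only the rod may touch it) and leave the other things on the bench alone.

Things in the scene. Friction and masses are not known exactly. Their poses are not given: they have to be found in the camera images.
- fixture: Board tester: blue box 240 x 200 mm, clear lid. This pose is its bench plate's (aluminium, 260 x 220 x 10 mm): origin at the centre of its underside, x from the front to the hinge at the rear, y to the tester's left, z up. Box, lid, wheel and pawl stand on it on levelling screws set from 9 mm below to 9 mm above the nominal heights told here; that height is NOT reported.
- lid (a joint): Lid angle, rad: 0 closed on its stops, grows as it opens (starts at 0.35 to 1.0; front edge up to 290 mm over the bench). 0.4 kg lid, held by the ratchet, teeth 0.26 rad apart; with the pawl clear it sinks by its own weight at 0.1 to 0.3 rad/s on a damper. In the first second or two it may sink up to one tooth before the pawl catches it.
- wheel (a point): Nominal centre of the steel ratchet wheel (radius 45 mm, 12 mm thick) on the hinge axis, outside the left of the box; 112 mm over the bench. Axes as the tester's; the wheel's axle is y. The cheeks beside the hinge end 18 mm above this point, the box 22 mm below it.
- under_tail (a point): Nominal gap under the pawl's tail (rides on the bench plate: true gap up to 9 mm lower or higher). Axes as the tester's. Centre of the 14 mm wide tail; its seated underside is 15 mm above, the wheel 15 mm below. The flat tail runs from x -26 to +14 mm here. A level rod pointing along -y goes in from the left; 35 mm behind this point is free.
- pawl_pin (a point): Nominal pivot of the yellow pawl, axis y; its nose bears on top of the wheel 60 mm behind (+x), the tail's lifting point is 98 mm behind. There the tail must rise 9 to 10 mm from its seat for the nose to clear the teeth; at 13 mm it meets a hard stop. Lifting takes 2 to 5 N until the nose leaves the tooth, then about 1 N; over 8 N strains it. It drops back if the rod leaves it.
- rod: Release rod, 110 g: red square handle 16 x 16 x 100 mm, then a round steel shaft, 8 mm diameter. Origin: centre of the handle, on its axis; x along the rod to the tip at x = 150 mm; the handle ends at x = 50 mm, it balances near x = 35 mm. It starts level in its rest, z up.
- rod_tip (a point): The tip of the release rod's steel shaft, on its axis.
- rest: Fixed rod rest: black foot, two grey notched posts 14 mm thick, flared mouths upward. Origin on the bench below the handle's centre; x along the seated rod to its tip, z up. Post at x -32 mm carries the handle (notch 23 mm wide, top 77 mm), post at x 105 mm the shaft (notch 16 mm, top 81 mm). Seated, the rod's axis is at z 60 mm, its origin within 6 mm of x = 0; grip between the posts.
- multimeter: Bystander: green-black handheld multimeter, 185 x 88 x 36 mm, lying on the bench. Origin: centre of the underside.
- screwdriver: Bystander: yellow-handled screwdriver, 170 mm, lying on the bench.
- jar: Bystander: small clear jar of brass screws, 56 mm diameter, 66 mm tall. Origin: centre of the underside.
- tray: Bystander: blue divided parts tray, 110 x 150 x 28 mm. Origin: centre of the underside.
- spare_board: Bystander: spare green circuit board, 100 x 70 mm. Origin: centre of the underside.
- test_probe: Bystander: grey test probe, 110 mm long, lying on the bench. Origin: centre of the handle's underside.
- adapter: Bystander: small steel and brass coaxial adapter, 18 mm diameter, 32 mm tall, standing. Origin: centre of the underside.
Mind the look-alikes: they are no part of the job. Leave any orange look-alike of the rest alone.

How it is judged:
By the outcome, as a careful person would: the job done as asked, in the order asked, and still so for the second after the job is handed in, with the robot touching nothing.
It also fails if it takes over 72 s, if anything falls off the work surface, if the arm or the gripper's body presses on something with over 40 N, if the wrist force passes 120 N, or if a joint passes its speed limit or range.

## Robot

A 7-joint arm with a two-finger parallel gripper is mounted at the origin on the work surface. World frame = base frame: x ahead of the robot, y to its left, z up, the work surface at z = 0. Lengths are in m, angles in rad, forces in N, time in s.
With the tool pointing down it reaches from about 0.425 to 0.925 m from the base axis. Payload 6.8 kg.
Tool frame: the origin (TCP) lies at the very end of the fingers, on their centre line; the grasp point (between the pads) lies 19 mm behind it; z points along the fingers, y is the direction in which the jaws open and shut (so a half turn about z gives the same grasp; the last joint's range is limited). The gripper opens to 85 mm and grips with 20 to 120 N. Pads are 22 mm wide; open, the fingers measure 114 mm over their backs; the gripper's body (76 mm by 85 mm) begins 54 mm behind the grasp point. The pads swing forward as they close: fully open they stand 13 mm farther back than shut.
Start: joints at [-1.254, 0.477, 0.022, 1.555, -0.011, 1.109, -0.083], TCP at [0.278, 0.615, 0.231] pointing down, gripper open.
Joint ranges: [-2.96, 2.96], [-0.34, 2.1], [-1.41, 1.46], [0.24, 2.44], [-1.37, 4.51], [0.17, 1.92], [-2.96, 2.96]. Speed limits (rad/s): [2.39, 2.39, 3.14, 3.14, 3.14, 3.14, 3.14].

## Interface

Orientations are given as a 3x3 rotation matrix whose columns are the frame's x, y, z axes.
In Python, from cell import robot gives the robot as it stands. The module is installed in compiled form; this text tells all that it offers.
- The arm moves only by the shell command python3 -m inch 'ROWS' [FORCE]. ROWS is JSON, a list of rows, each an object of numbers: "fingers": the finger opening in m, from 0 to 0.0854; "x", "y", "z": the shift along the world's x, y, z in m; "wx", "wy", "wz": the turn, a rotation vector about the world's x, y, z in rad. A call has 1 to 20 rows; each row shifts and turns the commanded pose from where the row before left it; what a row does not reach is not made up. A row lasts 1/12 s, in which the tool goes at most 41.7 mm and 7.16 degrees, less where a joint would pass 70% of its speed; a pose out of reach is approached as far as the arm can. A call is refused whole if a number of a shift passes 0.0417 or a number of a turn 0.125, either way. A call with a gripper value outside its range is refused whole. The fingers move at their own pace and stop on an object; FORCE is the grip in N (left out, the last holds). Time passes only in rows, so rows that do not move let the fingers close. It gives the time, the measured TCP pose, the force and the opening at its end, in the units of the state.
- robot.observe(): the state, without advancing time (a new reading comes with each control period).
- robot.grab_frame(name): name is "scene" or "top" or "wrist"; returns (picture, depth): 400x640x3 uint8, red, green, blue; 400x640 float32, m along the optical axis (not along the pixel's ray), 0 where there is no reading.
- robot.camera_info(name): a dict with "camera_matrix" (3x3 intrinsics, pixels), "k1" (the pictures are not rectified: a ray, as slopes to the right and down, at radius r is drawn at 1 + k1 r^2 times it, then the intrinsics apply), "R" (3x3) and "t" (3): a world point X has camera coordinates R X + t. Camera axes: x right, y down, z forward; pixel columns grow to the right and rows downward; lengths in m; the calibration is good to about 2 mm. A picture is of the moment at which its call begins: read the wrist's pose just before it. camera_info takes no time and is no camera call; for the wrist camera it gives the pose at the moment of the call.
- robot.close_job(): hands the job in, once; it reports no verdict.
Trained networks look in the newest picture that a camera, given by its name, has taken for a name from the list of things; names that differ only in an ending like _2 or _b are one class to them, and where a whole thing is asked for, a point or a joint stands for the part that bears it (a point fixed in the world has none). Each returns a list of dicts, best first, with "confidence" (0 to 1); they miss things now and then, are a little off and sometimes report something else, mostly with a low value. They report only what shows in the picture. A call takes as long as a camera call. They do not tell look-alikes from the thing itself.
- robot.search_frame(name, camera): "extent" ([left, top, width, height] in pixels, round what is visible of it).
- robot.silhouettes(name, camera): "mask" (400x640 bool, what is visible of it) and "extent" ([left, top, width, height] in pixels, round what is visible of it).
- robot.tip_of(name, camera): "uv" ([column, row] in pixels: a listed point, or the origin of a listed thing).
The state is a dict: "time_s": time; "q": joint angles; "dq": joint speeds; "tau": joint torques, N m; "ee_pos": TCP position; "ee_rot": TCP orientation; "force": force on the tool from outside, world axes, zero at the start; "torque": the same for the moment, N m; "width": opening from 0.0 (shut) to 1.0 (fully open).
Only numpy, scipy, OpenCV 4.12 (cv2) and the standard library are available. Lean on these libraries where they do the work, as an engineer would, in place of code of your own. Each camera call takes 0.05 s, during which the arm holds its last target. There are 200 camera calls.

## Working session

There is one attempt and no reset: what is moved stays moved. The work goes in short steps, Python scripts to look and compute and a shell command to move; the robot and the scene stay as the last step left them, time stands still between calls to the robot, and variables do not carry over. Pictures are saved under pics/ and viewed, about 8 in all and at most 12, crops included, and the job is handed in when it is done.

```bash
mkdir -p pics; cat > h.py <<'E'
import numpy as np, cv2
from cell import robot
def snap(name,fn=None):
    ci=robot.camera_info(name); im,d=robot.grab_frame(name)
    if fn: cv2.imwrite('pics/'+fn,im[:,:,::-1])
    return im,d,ci
def pts(uv,z,ci):
    K=np.array(ci['camera_matrix']);k=ci['k1']
    uv=np.asarray(uv,float).reshape(-1,2)
    p=(uv-K[:2,2])/np.array([K[0,0],K[1,1]]); q=p.copy()
    for _ in range(20): q=p/(1+k*(q**2).sum(1,keepdims=True))
    return np.c_[q,np.ones(len(q))],np.array(ci['R']),np.array(ci['t'])
def at_depth(uv,z,ci):
    r,R,t=pts(uv,z,ci); return (r*np.reshape(z,(-1,1))-t)@R
def at_height(uv,h,ci):
    r,R,t=pts(uv,0,ci); c=-R.T@t; d=r@R; return c+d*((h-c[2])/d[:,2])[:,None]
def proj(X,ci):
    X=np.asarray(X,float).reshape(-1,3)@np.array(ci['R']).T+np.array(ci['t']);p=X[:,:2]/X[:,2:]
    p=p*(1+ci['k1']*(p**2).sum(1,keepdims=True));K=np.array(ci['camera_matrix'])
    return p*[K[0,0],K[1,1]]+K[:2,2]
def cloud(d,ci):
    v,u=np.nonzero(d>0); return at_depth(np.c_[u,v],d[v,u],ci),u,v
E
python3 - <<'E'
from h import *
for c in ['scene','top']:
    im,d,ci=snap(c,c+'0.png'); R=np.array(ci['R']);print(c,(-R.T@ci['t']).round(3),R[2].round(2))
    for n in ['fixture','wheel','under_tail','pawl_pin','rod','rod_tip','rest']:
        print(n,[(np.round(x['uv']).tolist(),round(x['confidence'],2)) for x in robot.tip_of(n,c)[:3]])
print(robot.observe()['time_s'])
E
```

```text
scene [0.891 0.551 0.817] [-0.42 -0.55 -0.72]
fixture [([286.0, 199.0], 0.96)]
wheel [([287.0, 206.0], 0.73)]
under_tail [([279.0, 204.0], 0.68), ([360.0, 361.0], 0.28)]
pawl_pin [([301.0, 186.0], 0.65), ([339.0, 244.0], 0.42)]
rod [([391.0, 274.0], 0.78), ([284.0, 201.0], 0.26)]
rod_tip [([340.0, 242.0], 0.69), ([278.0, 205.0], 0.63)]
rest [([463.0, 246.0], 0.85), ([386.0, 286.0], 0.8), ([288.0, 214.0], 0.45)]
top [ 0.342 -0.004  1.324] [ 0.11 -0.01 -0.99]
fixture []
wheel []
under_tail [([311.0, 158.0], 0.83), ([177.0, 239.0], 0.64), ([444.0, 249.0], 0.58)]
pawl_pin [([319.0, 192.0], 0.96)]
rod [([228.0, 209.0], 0.7), ([198.0, 160.0], 0.69)]
rod_tip [([271.0, 196.0], 0.58)]
rest [([232.0, 210.0], 0.9), ([217.0, 294.0], 0.68)]
0.8
```

View pics/scene0.png

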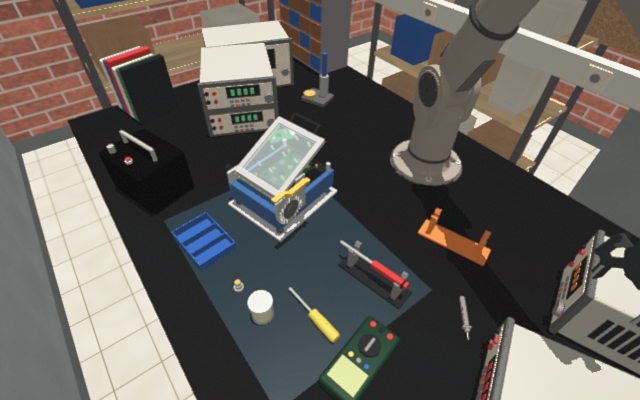

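View pics/top0.png

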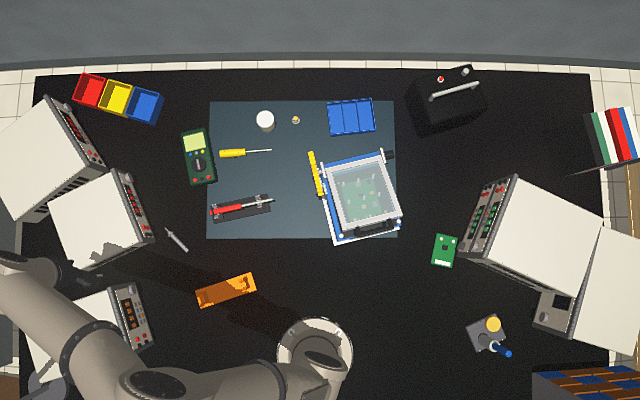

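The scene view shows the tester at about (285,190) with the yellow pawl at (290,190). The true rod, in its dark rest, is at (375,268), and the orange look-alike rest is at (455,240). In the top view the rod is at (242,208) and the pawl runs from (320,195) at the pin to (311,153) at the tail. Next I'll measure both.

```bash
python3 - <<'E'
from h import *
for c in ['top','scene']:
    im,d,ci=snap(c,c+'1.png')
    P,u,v=cloud(d,ci); col=im[v,u].astype(int)
    hsv=cv2.cvtColor(im,cv2.COLOR_RGB2HSV)[v,u].astype(int)
    reg=(P[:,0]>.3)&(P[:,0]<1)&(abs(P[:,1])<.5)
    red=reg&((hsv[:,0]<6)|(hsv[:,0]>174))&(hsv[:,1]>150)&(hsv[:,2]>90)&(P[:,2]>.045)&(P[:,2]<.09)
    yel=reg&(abs(hsv[:,0]-24)<6)&(hsv[:,1]>140)&(hsv[:,2]>110)&(P[:,2]>.1)
    for n,m in [('red',red),('yel',yel)]:
        Q=P[m]; 
        if len(Q)<5: print(c,n,len(Q));continue
        mu=Q.mean(0); _,s,vt=np.linalg.svd(Q-mu,full_matrices=False); s1=(Q-mu)@vt[0]
        print(c,n,len(Q),mu.round(4),vt[0].round(3),(mu+vt[0]*s1.min()).round(3),(mu+vt[0]*s1.max()).round(3), 'z',np.percentile(Q[:,2],[2,50,98]).round(3))
    if c=='top':
        cr=im[130:260,190:420]; cv2.imwrite('pics/crop1.png',cv2.resize(cr,None,fx=3.4,fy=3.4,interpolation=cv2.INTER_CUBIC)[:,:,::-1])
        white=reg&(P[:,2]<.03)&(P[:,2]>.004)&(hsv[:,1]<50)&(hsv[:,2]>150)&(u>310)&(u<420)&(v>130)
        r=cv2.minAreaRect(P[white][:,:2].astype(np.float32)*1000);print('plate',white.sum(),r,P[white][:,2].mean(), cv2.boxPoints(r).round())
        for n in ['rod','rod_tip','under_tail','pawl_pin']:
            for x in robot.tip_of(n,c)[:2]:
                print(n,x['uv'],at_height(x['uv'],{'rod':.068,'rod_tip':.064}.get(n,.19),ci).round(3))
E
```

```text
top red 157 [0.4592 0.2695 0.0659] [-0.197  0.98   0.014] [0.468 0.224 0.065] [0.449 0.32  0.067] z [0.059 0.066 0.071]
top yel 204 [ 0.5486 -0.0066  0.1756] [-0.954 -0.281 -0.109] [0.611 0.012 0.183] [ 0.357 -0.063  0.154] z [0.165 0.173 0.188]
plate 264 ((430.4850769042969, -95.41773986816406), (329.6204528808594, 170.33750915527344), 53.607791900634766) 0.008788192264654686 [[ 264. -178.]
 [ 401. -279.]
 [ 597.  -13.]
 [ 460.   88.]]
rod [223.6, 209.7] [[0.456 0.276 0.068]]
rod_tip [269.7, 197.7] [[0.493 0.134 0.064]]
under_tail [312.4, 157.3] [[0.592 0.001 0.19 ]]
pawl_pin [320.9, 190.5] [[ 0.497 -0.022  0.19 ]]
scene red 300 [0.4623 0.2737 0.0644] [-0.219  0.976  0.013] [0.473 0.227 0.064] [0.451 0.323 0.065] z [0.055 0.065 0.069]
scene yel 227 [ 0.5494 -0.0061  0.1734] [0.923 0.309 0.231] [ 0.428 -0.047  0.143] [0.61  0.014 0.189] z [0.12  0.172 0.187]
```

View pics/crop1.png

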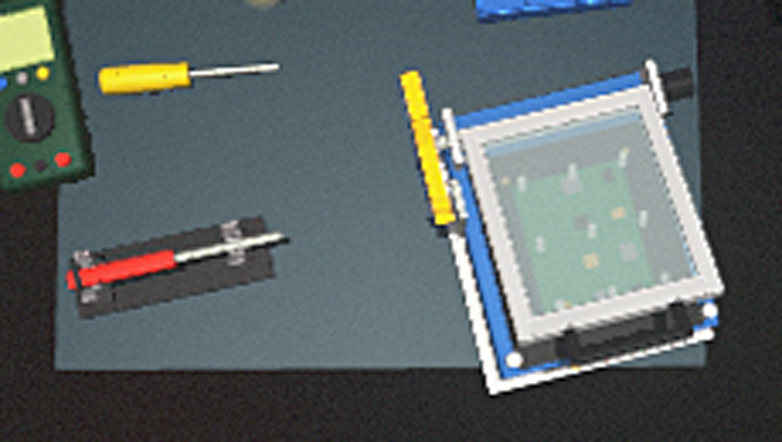

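```bash
python3 - <<'E'
from h import *
o=robot.observe();print(o['time_s'],np.round(o['ee_pos'],4));R=np.array(o['ee_rot']);print(R.round(3),o['width'])
from scipy.spatial.transform import Rotation as T
d=np.array([.21,-.978,0]);d/=np.linalg.norm(d)
for s in (1,-1):
    y=s*np.array([-d[1],d[0],0]);z=np.array([0,0,-1.]);G=np.c_[np.cross(y,z),y,z]
    print(s,T.from_matrix(G@R.T).as_rotvec().round(3))
best=np.zeros((8,8))
for c in ['top','scene']:
    im,dd,ci=snap(c);P,u,v=cloud(dd,ci)
    m=(P[:,2]<.35)
    for i,x in enumerate(np.arange(.2,.6,.05)):
        for j,y in enumerate(np.arange(.25,.65,.05)):
            k=m&(abs(P[:,0]-x)<.025)&(abs(P[:,1]-y)<.025)
            if k.any(): best[i,j]=max(best[i,j],np.percentile(P[k,2],98))
print('rows x .2.., cols y .25..');print(best.round(2))
E
```

```text
1.1 [0.2782 0.615  0.2313]
[[-0.911  0.412 -0.   ]
 [ 0.412  0.911  0.   ]
 [ 0.     0.    -1.   ]] 1.0015197274456327
1 [-0.    -0.    -0.935]
-1 [ 0.    -0.     2.207]
rows x .2.., cols y .25..
[[0.01 0.01 0.07 0.01 0.   0.   0.16 0.17]
 [0.06 0.01 0.   0.   0.   0.   0.35 0.35]
 [0.   0.   0.   0.   0.   0.   0.31 0.34]
 [0.   0.   0.   0.01 0.01 0.11 0.11 0.11]
 [0.01 0.01 0.   0.   0.01 0.11 0.11 0.11]
 [0.07 0.07 0.01 0.   0.   0.   0.11 0.11]
 [0.06 0.01 0.   0.   0.   0.   0.11 0.11]
 [0.   0.04 0.04 0.04 0.   0.   0.   0.11]]
```

```bash
python3 -m inch '[{"x":0.0156,"y":-0.0305,"z":-0.0042,"wz":-0.078},{"x":0.0156,"y":-0.0305,"z":-0.0042,"wz":-0.078},{"x":0.0156,"y":-0.0305,"z":-0.0042,"wz":-0.078},{"x":0.0156,"y":-0.0305,"z":-0.0042,"wz":-0.078},{"x":0.0156,"y":-0.0305,"z":-0.0042,"wz":-0.078},{"x":0.0156,"y":-0.0305,"z":-0.0042,"wz":-0.078},{"x":0.0156,"y":-0.0305,"z":-0.0042,"wz":-0.078},{"x":0.0156,"y":-0.0305,"z":-0.0042,"wz":-0.078},{"x":0.0156,"y":-0.0305,"z":-0.0042,"wz":-0.078},{"x":0.0156,"y":-0.0305,"z":-0.0042,"wz":-0.078},{"x":0.0156,"y":-0.0305,"z":-0.0042,"wz":-0.078},{"x":0.0156,"y":-0.0305,"z":-0.0042,"wz":-0.078},{},{}]'
python3 - <<'E'
from h import *
o=robot.observe();print(np.round(o['ee_pos'],4),np.round(o['ee_rot'],3))
im,d,ci=snap('wrist','w1.png');R=np.array(ci['R']);print('cam',(-R.T@ci['t']).round(3),R[2].round(2))
P,u,v=cloud(d,ci);hsv=cv2.cvtColor(im,cv2.COLOR_RGB2HSV)[v,u].astype(int)
red=((hsv[:,0]<6)|(hsv[:,0]>174))&(hsv[:,1]>150)&(hsv[:,2]>60)&(P[:,2]>.045)&(P[:,2]<.09)
Q=P[red];print(len(Q))
if len(Q)>20:
    r=cv2.minAreaRect(Q[:,:2].astype(np.float32)*1000);print(r,cv2.boxPoints(r).round(1),np.percentile(Q[:,2],[5,50,95]))
for n in ['rod','rod_tip']:
    print(n,[(x['uv'],x['confidence'],at_height(x['uv'],.062,ci).round(4)) for x in robot.tip_of(n,'wrist')[:2]])
E
```

```text
[0.2782 0.615  0.2313] [[-0.911  0.412  0.   ]
 [ 0.412  0.911 -0.   ]
 [-0.     0.    -1.   ]]
cam [0.216 0.643 0.374] [ 0.24 -0.11 -0.96]
0
rod []
rod_tip []$[0]: bad value
```

View pics/w1.png

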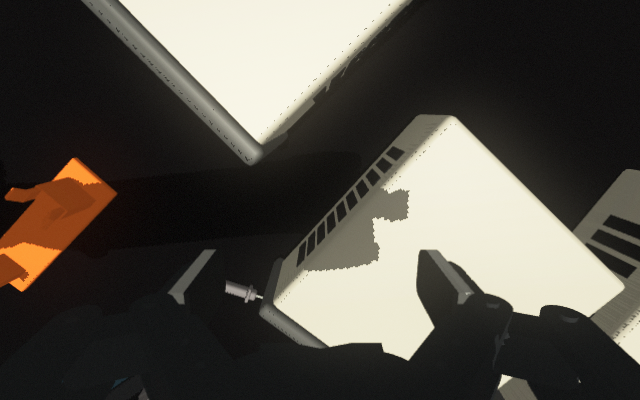

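The call was refused ("bad value") and nothing moved; the picture shows only the start area. Perhaps every key is required.

```bash
python3 -m inch '[{"fingers":0.085,"x":0.0156,"y":-0.0305,"z":-0.0042,"wx":0,"wy":0,"wz":-0.078}]'; python3 -m inch '[{"x":0.0156,"y":-0.0305,"z":-0.0042,"wx":0,"wy":0,"wz":-0.078}]'; python3 -m inch '[{"fingers":0.085,"x":0.0156,"y":-0.0305,"z":-0.0042,"wz":-0.078}]'
```

```text
time_s: 1.43
ee_pos: [0.2884, 0.5903, 0.2275]
ee_rot: [[-0.881, 0.474, -0.003], [0.474, 0.881, 0.005], [0.005, 0.004, -1.0]]
force: [-1.1, 0.4, 0.3]
width: 0.999$[0]: bad value
$[0]: bad value
```

```bash
python3 -m inch '[{"fingers":0.085,"x":0.0156,"y":-0.0305,"z":-0.0042,"wx":0,"wy":0,"wz":-0.078},{"fingers":0.085,"x":0.0156,"y":-0.0305,"z":-0.0042,"wx":0,"wy":0,"wz":-0.078},{"fingers":0.085,"x":0.0156,"y":-0.0305,"z":-0.0042,"wx":0,"wy":0,"wz":-0.078},{"fingers":0.085,"x":0.0156,"y":-0.0305,"z":-0.0042,"wx":0,"wy":0,"wz":-0.078},{"fingers":0.085,"x":0.0156,"y":-0.0305,"z":-0.0042,"wx":0,"wy":0,"wz":-0.078},{"fingers":0.085,"x":0.0156,"y":-0.0305,"z":-0.0042,"wx":0,"wy":0,"wz":-0.078},{"fingers":0.085,"x":0.0156,"y":-0.0305,"z":-0.0042,"wx":0,"wy":0,"wz":-0.078},{"fingers":0.085,"x":0.0156,"y":-0.0305,"z":-0.0042,"wx":0,"wy":0,"wz":-0.078},{"fingers":0.085,"x":0.0156,"y":-0.0305,"z":-0.0042,"wx":0,"wy":0,"wz":-0.078},{"fingers":0.085,"x":0.0156,"y":-0.0305,"z":-0.0042,"wx":0,"wy":0,"wz":-0.078},{"fingers":0.085,"x":0.0156,"y":-0.0305,"z":-0.0042,"wx":0,"wy":0,"wz":-0.078},{"fingers":0.085,"x":0,"y":0,"z":0,"wx":0,"wy":0,"wz":0},{"fingers":0.085,"x":0,"y":0,"z":0,"wx":0,"wy":0,"wz":0}]'
python3 - <<'E'
from h import *
o=robot.observe();print(np.round(o['ee_pos'],4),np.round(o['ee_rot'],3))
im,d,ci=snap('wrist','w2.png');R=np.array(ci['R']);print('cam',(-R.T@ci['t']).round(3),R[2].round(2))
P,u,v=cloud(d,ci);hsv=cv2.cvtColor(im,cv2.COLOR_RGB2HSV)[v,u].astype(int)
red=((hsv[:,0]<6)|(hsv[:,0]>174))&(hsv[:,1]>150)&(hsv[:,2]>60)&(P[:,2]>.045)&(P[:,2]<.09)
Q=P[red];print(len(Q))
if len(Q)>20:
    r=cv2.minAreaRect(Q[:,:2].astype(np.float32)*1000);print(r,cv2.boxPoints(r).round(1),np.percentile(Q[:,2],[5,50,95]))
for n in ['rod','rod_tip','under_tail','pawl_pin']:
    print(n,[(x['uv'],x['confidence'],at_height(x['uv'],.062,ci).round(4)) for x in robot.tip_of(n,'wrist')[:2]])
E
```

```text
time_s: 2.52
ee_pos: [0.4663, 0.2469, 0.181]
ee_rot: [[-0.204, 0.979, 0.0], [0.979, 0.204, -0.0], [-0.0, 0.0, -1.0]]
force: [0.1, 0.2, 0.5]
width: 0.995
[0.4663 0.2469 0.181 ] [[-0.204  0.979  0.   ]
 [ 0.979  0.204 -0.   ]
 [-0.     0.    -1.   ]]
cam [0.452 0.313 0.324] [ 0.05 -0.26 -0.96]
2246
((458.6299743652344, 275.7401123046875), (15.874555587768555, 99.1815414428711), 11.470070838928223) [[441.  322.8]
 [460.7 225.6]
 [476.3 228.7]
 [456.5 325.9]] [0.06599276 0.0677279  0.06895515]
rod [([319.3, 160.2], 0.93, array([[0.459 , 0.2756, 0.062 ]]))]
rod_tip [([320.5, 318.4], 0.88, array([[0.4904, 0.13  , 0.062 ]])), ([318.8, 159.7], 0.7, array([[0.4585, 0.2759, 0.062 ]]))]
under_tail []
pawl_pin []
```

View pics/w2.png

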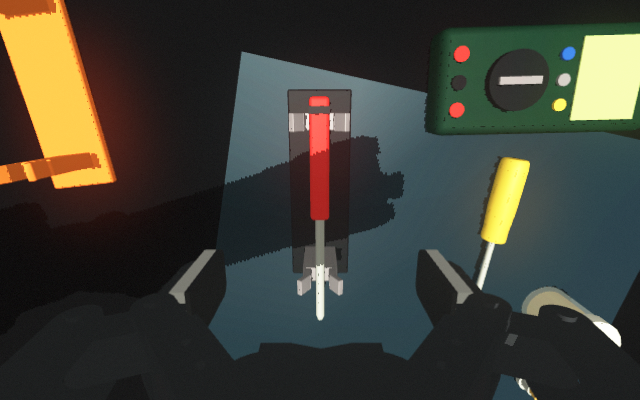

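The wrist view shows the rod centred in its rest (handle from (319,100) to (319,218), tip at (320,318)) with the tool well aligned. I'll descend and grip at rod x ≈ +28 mm.

```bash
python3 -m inch '[{"fingers":0.085,"x":-0.002,"y":0.0014,"z":-0.023,"wx":0,"wy":0,"wz":0},{"fingers":0.085,"x":0,"y":0,"z":-0.023,"wx":0,"wy":0,"wz":0},{"fingers":0.085,"x":0,"y":0,"z":-0.023,"wx":0,"wy":0,"wz":0},{"fingers":0.085,"x":0,"y":0,"z":-0.023,"wx":0,"wy":0,"wz":0},{"fingers":0.085,"x":0,"y":0,"z":-0.023,"wx":0,"wy":0,"wz":0},{"fingers":0.085,"x":0,"y":0,"z":-0.023,"wx":0,"wy":0,"wz":0},{"fingers":0.085,"x":0,"y":0,"z":0,"wx":0,"wy":0,"wz":0},{"fingers":0.03,"x":0,"y":0,"z":0,"wx":0,"wy":0,"wz":0},{"fingers":0.03,"x":0,"y":0,"z":0,"wx":0,"wy":0,"wz":0},{"fingers":0.0,"x":0,"y":0,"z":0,"wx":0,"wy":0,"wz":0},{"fingers":0.0,"x":0,"y":0,"z":0,"wx":0,"wy":0,"wz":0},{"fingers":0.0,"x":0,"y":0,"z":0,"wx":0,"wy":0,"wz":0},{"fingers":0.0,"x":0,"y":0,"z":0,"wx":0,"wy":0,"wz":0}]' 110
```

```text
time_s: 3.85
ee_pos: [0.4638, 0.2508, 0.044]
ee_rot: [[-0.209, 0.978, 0.001], [0.978, 0.209, 0.001], [0.001, 0.001, -1.0]]
force: [-4.0, -1.2, 11.2]
width: 0.165
```

```bash
python3 -m inch '[{"fingers":0.0,"x":0,"y":0,"z":0,"wx":0,"wy":0,"wz":0},{"fingers":0.0,"x":0,"y":0,"z":0,"wx":0,"wy":0,"wz":0},{"fingers":0.0,"x":0,"y":0,"z":0,"wx":0,"wy":0,"wz":0}]'
python3 - <<'E'
from h import *
o=robot.observe();print(np.round(o['ee_pos'],4),np.round(o['force'],1),np.round(o['torque'],2),o['width'])
im,d,ci=snap('wrist','w3.png')
E
```

```text
time_s: 4.1
ee_pos: [0.4638, 0.2508, 0.044]
ee_rot: [[-0.208, 0.978, 0.001], [0.978, 0.208, 0.001], [0.001, 0.001, -1.0]]
force: [-1.4, -0.5, 7.5]
width: 0.164
[0.4638 0.2508 0.044 ] [-1.4 -0.5  7.5] [-0.12  0.49 -0.01] 0.1642918435119122
```

View pics/w3.png

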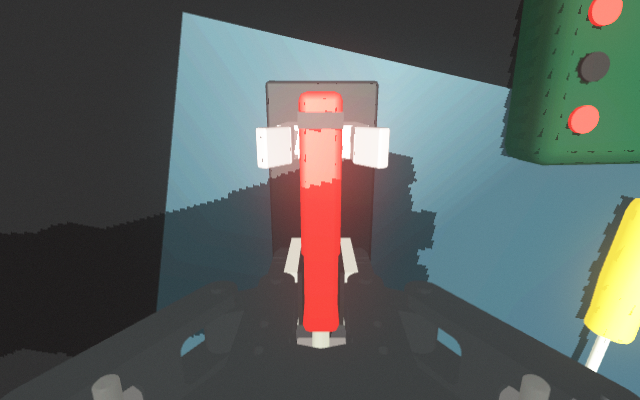

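Grip is good: the handle sits between the pads in the view. I'll lift straight up, then measure the tail.

```bash
python3 -m inch '[{"fingers":0.0,"x":0,"y":0,"z":0.01,"wx":0,"wy":0,"wz":0},{"fingers":0.0,"x":0,"y":0,"z":0.015,"wx":0,"wy":0,"wz":0},{"fingers":0.0,"x":0,"y":0,"z":0.02,"wx":0,"wy":0,"wz":0},{"fingers":0.0,"x":0,"y":0,"z":0.025,"wx":0,"wy":0,"wz":0},{"fingers":0.0,"x":0,"y":0,"z":0.025,"wx":0,"wy":0,"wz":0},{"fingers":0.0,"x":0,"y":0,"z":0.02,"wx":0,"wy":0,"wz":0},{"fingers":0.0,"x":0,"y":0,"z":0,"wx":0,"wy":0,"wz":0},{"fingers":0.0,"x":0,"y":0,"z":0,"wx":0,"wy":0,"wz":0}]'
cat > m.py <<'E'
from h import *
def yel():
    out=[]
    for c in ['top','scene']:
        im,d,ci=snap(c); P,u,v=cloud(d,ci); hsv=cv2.cvtColor(im,cv2.COLOR_RGB2HSV)[v,u].astype(int)
        m=(P[:,0]>.44)&(P[:,0]<.66)&(abs(P[:,1])<.06)&(abs(hsv[:,0]-24)<7)&(hsv[:,1]>130)&(hsv[:,2]>90)&(P[:,2]>.1)
        out.append((im,d,ci,P[m],u[m],v[m]))
    return out
E
python3 - <<'E'
from m import *
for i,(im,d,ci,Q,u,v) in enumerate(yel()):
    if i==0:
        # plate left/front edges: robust line on top-view points via minAreaRect of plate+box hull
        P,uu,vv=cloud(d,ci)
        m=(P[:,0]>.3)&(P[:,0]<.72)&(P[:,1]<.06)&(P[:,1]>-.3)&(P[:,2]>.0065)&(P[:,2]<.3)&(uu>300)&(uu<420)
        m0=m&(P[:,2]<.02)
        r=cv2.minAreaRect(P[m0][:,:2].astype(np.float32)*1000);print('plate',m0.sum(),r)
        lid=m&(P[:,2]>.1)
    r=cv2.minAreaRect(Q[:,:2].astype(np.float32)*1000);print('pawl',len(Q),r)
    psi=np.radians(14);ex=np.array([np.cos(psi),np.sin(psi)]);ey=np.array([-ex[1],ex[0]])
    s=Q[:,:2]@ex; t=Q[:,:2]@ey
    for a in np.arange(s.min(),s.max(),.01):
        k=(s>=a)&(s<a+.01)
        if k.any(): print('%.3f n%d t %.4f..%.4f z med %.4f min %.4f max %.4f'%(a,k.sum(),t[k].min(),t[k].max(),np.median(Q[k,2]),Q[k,2].min(),Q[k,2].max()))
im,d,ci=snap('scene');x0,y0=225,115
a=cv2.resize(im[y0:y0+130,x0:x0+170],None,fx=4.6,fy=4.6,interpolation=cv2.INTER_CUBIC);cv2.imwrite('pics/s2.png',a[:,:,::-1])
for n in ['under_tail','pawl_pin','wheel','rod_tip','fixture']: print(n,[(x['uv'],round(x['confidence'],2)) for x in robot.tip_of(n,'scene')[:2]])
print(robot.observe()['force'],robot.observe()['ee_pos'])
E
```

```text
time_s: 4.82
ee_pos: [0.4639, 0.2508, 0.1593]
ee_rot: [[-0.208, 0.978, 0.002], [0.978, 0.208, 0.002], [0.001, 0.003, -1.0]]
force: [-0.1, 0.1, -1.1]
width: 0.163
plate 332 ((512.1380615234375, -119.6982421875), (418.9809265136719, 294.79754638671875), 5.006065368652344)
pawl 217 ((549.8764038085938, -7.503623962402344), (128.89451599121094, 16.17380142211914), 13.846477508544922)
0.467 n17 t -0.1445..-0.1321 z med 0.1690 min 0.1635 max 0.1737
0.477 n19 t -0.1468..-0.1325 z med 0.1722 min 0.1625 max 0.1759
0.487 n16 t -0.1447..-0.1322 z med 0.1718 min 0.1667 max 0.1740
0.497 n15 t -0.1441..-0.1322 z med 0.1705 min 0.1671 max 0.1762
0.507 n16 t -0.1448..-0.1323 z med 0.1700 min 0.1676 max 0.1733
0.517 n15 t -0.1449..-0.1329 z med 0.1719 min 0.1669 max 0.1778
0.527 n17 t -0.1479..-0.1323 z med 0.1703 min 0.1235 max 0.1756
0.537 n20 t -0.1484..-0.1324 z med 0.1732 min 0.1298 max 0.1779
0.547 n21 t -0.1451..-0.1323 z med 0.1806 min 0.1742 max 0.1867
0.557 n16 t -0.1450..-0.1327 z med 0.1852 min 0.1816 max 0.1879
0.567 n15 t -0.1448..-0.1328 z med 0.1850 min 0.1803 max 0.1891
0.577 n17 t -
[... 622 characters left out ...]
 -0.1437..-0.1301 z med 0.1705 min 0.1643 max 0.1717
0.539 n17 t -0.1954..-0.1305 z med 0.1719 min 0.1169 max 0.1775
0.549 n13 t -0.1450..-0.1312 z med 0.1822 min 0.1761 max 0.1853
0.559 n17 t -0.1434..-0.1309 z med 0.1851 min 0.1820 max 0.1876
0.569 n19 t -0.1431..-0.1312 z med 0.1857 min 0.1827 max 0.1882
0.579 n18 t -0.1447..-0.1311 z med 0.1847 min 0.1821 max 0.1869
0.589 n18 t -0.1436..-0.1305 z med 0.1841 min 0.1791 max 0.1865
under_tail [([280.5, 204.5], 0.61)]
pawl_pin [([300.2, 184.4], 0.64)]
wheel [([289.9, 209.4], 0.88)]
rod_tip [([342.0, 210.3], 0.77)]
fixture [([286.5, 201.3], 0.62), ([359.8, 361.8], 0.32)]
[-0.37411678 -0.86888333 -1.04172596] [0.46307006 0.25014661 0.1572201 ]
```

View pics/s2.png

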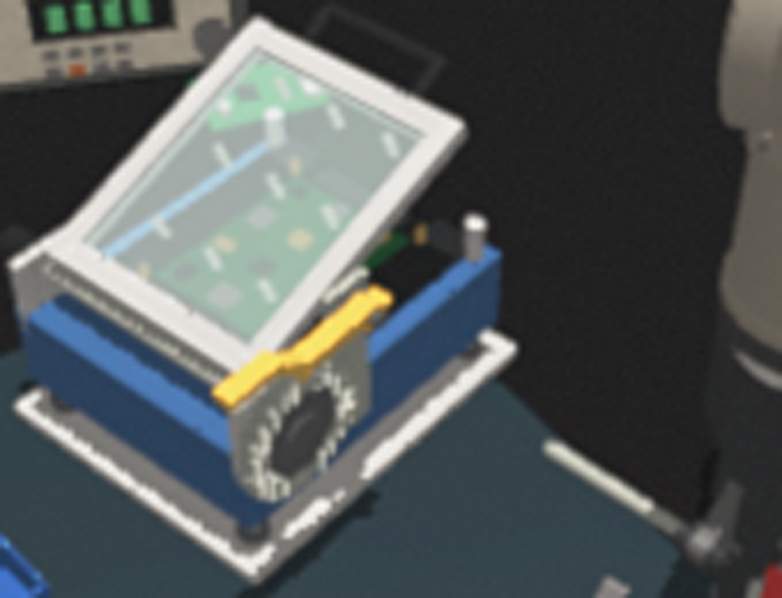

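Tester yaw is 13.8°. The flat tail spans s ≈ 0.556–0.596 with its top at z ≈ 0.1845, and its centreline is at t ≈ -0.1385. In the crop the pawl's tail end is at about (235,390), clear on its left side, and the shaft tip shows at (550,450). I'll move to a pre-insertion pose and check the tip there.

```bash
python3 -m inch '[{"fingers":0.0,"x":0.0185,"y":-0.0148,"z":-0.0024,"wx":0,"wy":0,"wz":0.0062},{"fingers":0.0,"x":0.0185,"y":-0.0148,"z":-0.0024,"wx":0,"wy":0,"wz":0.0062},{"fingers":0.0,"x":0.0185,"y":-0.0148,"z":-0.0024,"wx":0,"wy":0,"wz":0.0062},{"fingers":0.0,"x":0.0185,"y":-0.0148,"z":-0.0024,"wx":0,"wy":0,"wz":0.0062},{"fingers":0.0,"x":0.0186,"y":-0.0148,"z":-0.0024,"wx":0,"wy":0,"wz":0.0062},{"fingers":0.0,"x":0,"y":0,"z":0,"wx":0,"wy":0,"wz":0},{"fingers":0.0,"x":0,"y":0,"z":0,"wx":0,"wy":0,"wz":0},{"fingers":0.0,"x":0,"y":0,"z":0,"wx":0,"wy":0,"wz":0}]'
python3 - <<'E'
from m import *
psi=np.radians(13.8);ex=np.array([np.cos(psi),np.sin(psi)]);ey=np.array([-ex[1],ex[0]])
o=robot.observe();tcp=np.array(o['ee_pos']);R=np.array(o['ee_rot']);print('tcp',tcp.round(4),tcp[:2]@ex,tcp[:2]@ey,np.degrees(np.arctan2(-R[0,0],R[1,0])),np.round(o['force'],1))
for c in ['top','scene']:
    im,d,ci=snap(c,c+'3.png');P,u,v=cloud(d,ci);s=P[:,:2]@ex;t=P[:,:2]@ey
    k=(abs(s-.582)<.015)&(t>-.115)&(t<-.03)&(P[:,2]>.13)&(P[:,2]<.2)
    print(c,'shaft n',k.sum())
    for a in np.arange(-.115,-.03,.015):
        q=k&(t>=a)&(t<a+.015)
        if q.any(): print(' t%.3f n%d s %.4f z %.4f max %.4f tmin %.4f'%(a,q.sum(),np.median(s[q]),np.median(P[q,2]),P[q,2].max(),t[q].min()))
    w=(s>.56)&(s<.64)&(t<-.15)&(t>-.2)&(P[:,2]>.1)&(P[:,2]<.2); print(' inboard top z',w.sum(),np.percentile(P[w,2],[50,99]) if w.any() else 0)
    for x in robot.tip_of('rod_tip',c)[:2]:
        X=at_height(x['uv'],.162,ci)[0];print(' tip',x['uv'],x['confidence'],X[:2]@ex,X[:2]@ey)
    X=np.array([*( .582*ex-.0955*ey),.162]);print(' expected px',proj(X,ci))
    x0,y0=(int(p) for p in proj(np.array([*(.582*ex-.1385*ey),.17]),ci)[0]);a=im[y0-32:y0+33,x0-40:x0+40]
    a=cv2.resize(a,None,fx=5,fy=5,interpolation=cv2.INTER_CUBIC);cv2.imwrite('pics/c_%s.png'%c,a[:,:,::-1])
a=np.hstack([cv2.imread('pics/c_top.png'),cv2.imread('pics/c_scene.png')]);cv2.imwrite('pics/c3.png',a);print(a.shape)
E
```

```text
time_s: 5.88
ee_pos: [0.5554, 0.1767, 0.1454]
ee_rot: [[-0.239, 0.971, -0.001], [0.971, 0.239, -0.0], [0.0, -0.001, -1.0]]
force: [-0.1, 0.3, 0.3]
width: 0.159
tcp [0.5554 0.1767 0.1454] 0.5815275157811748 0.03912156171015595 13.806176931811494 [-0.1  0.3  0.3]
top shaft n 54
 t-0.085 n16 s 0.5807 z 0.1620 max 0.1696 tmin -0.0848
 t-0.070 n14 s 0.5810 z 0.1637 max 0.1667 tmin -0.0695
 t-0.055 n14 s 0.5807 z 0.1635 max 0.1675 tmin -0.0548
 t-0.040 n10 s 0.5802 z 0.1647 max 0.1673 tmin -0.0395
 inboard top z 9 [0.13426577 0.13706233]
 tip [293.5, 159.9] 0.63 0.5870629240733021 -0.08701248517924623
 expected px [[296.77227548 160.86528452]]
scene shaft n 70
 t-0.100 n1 s 0.5832 z 0.1604 max 0.1604 tmin -0.0856
 t-0.085 n18 s 0.5833 z 0.1629 max 0.1650 tmin -0.0842
 t-0.070 n19 s 0.5833 z 0.1626 max 0.1659 tmin -0.0685
 t-0.055 n20 s 0.5835 z 0.1629 max 0.1653 tmin -0.0548
 t-0.040 n12 s 0.5838 z 0.1627 max 0.1645 tmin -0.0392
 inboard top z 28 [0.12073775 0.13590958]
 tip [292.8, 213.5] 0.73 0.5808960312102319 -0.08823488747364792
 tip [276.2, 202.2] 0.25 0.5796719161690347 -0.14462402607455604
 expected px [[290.25234122 212.30594767]]
(325, 800, 3)
```

View pics/c3.png

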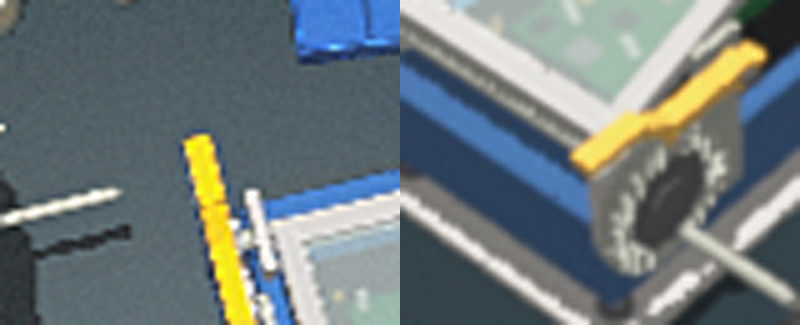

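The top crop shows the shaft tip at about (118,192), pointing straight at the tail just behind the flat part's start. The tip is about 8 mm shorter than I computed (t ≈ -0.087). Before going in, I'll check what the grey plate under the tail is.

```bash
python3 - <<'E'
from m import *
psi=np.radians(13.8);ex=np.array([np.cos(psi),np.sin(psi)]);ey=np.array([-ex[1],ex[0]])
im,d,ci=snap('scene');P,u,v=cloud(d,ci);s=P[:,:2]@ex;t=P[:,:2]@ey
for uc in (268,271,274,277,280,284):
    k=np.nonzero((u==uc)&(v>188)&(v<218))[0]
    print(uc,[(int(v[i]),*(int(round(1000*a)) for a in (s[i],t[i],P[i,2])),*im[v[i],uc].tolist()) for i in k[::2]])
E
```

```text
268 [(189, 544, -211, 139, 232, 230, 226), (191, 548, -208, 136, 163, 160, 155), (193, 544, -214, 122, 111, 112, 105), (195, 549, -208, 122, 152, 151, 141), (197, 537, -223, 95, 81, 90, 99), (199, 542, -219, 93, 42, 64, 91), (201, 548, -213, 95, 54, 83, 120), (203, 554, -206, 97, 79, 124, 182), (205, 559, -202, 95, 79, 124, 183), (207, 564, -197, 95, 74, 117, 173), (209, 569, -192, 95, 61, 94, 136), (211, 570, -192, 87, 44, 63, 89), (213, 569, -194, 77, 43, 64, 90), (215, 567, -197, 65, 44, 65, 90), (217, 569, -196, 59, 44, 64, 90)]
271 [(189, 540, -204, 140, 227, 225, 221), (191, 544, -200, 138, 231, 229, 225), (193, 549, -196, 137, 159, 156, 151), (195, 545, -201, 123, 112, 111, 104), (197, 549, -198, 121, 168, 168, 159), (199, 537, -212, 95, 173, 144, 94), (201, 543, -206, 95, 117, 100, 77), (203, 548, -201, 95, 54, 82, 120), (205, 554, -195, 96, 78, 122, 181), (207, 558, -191, 94, 79, 123, 180), (209, 564, -185, 96, 79, 123, 182), (211, 567, -183, 92, 62, 95, 138), (213, 569, -181, 87, 43, 62, 89), (215, 569, -182, 78, 44, 64, 90), (217, 569, -183, 69, 43, 63, 90)]
274 [(189, 537
[... 1512 characters left out ...]
6, 137, 107, 108, 101), (212, 582, -132, 137, 173, 173, 161), (214, 581, -133, 128, 157, 157, 146), (216, 585, -130, 126, 159, 161, 149)]
284 [(189, 521, -174, 145, 231, 230, 227), (191, 527, -169, 145, 229, 208, 169), (193, 560, -135, 185, 248, 233, 108), (195, 564, -131, 184, 238, 193, 85), (197, 565, -130, 179, 142, 123, 92), (199, 558, -139, 160, 109, 110, 104), (201, 559, -138, 154, 106, 107, 100), (203, 563, -135, 152, 128, 128, 120), (205, 567, -131, 150, 170, 170, 158), (207, 567, -131, 144, 146, 147, 137), (209, 566, -133, 134, 103, 103, 98), (211, 570, -129, 132, 81, 81, 78), (213, 569, -131, 122, 69, 69, 68), (215, 570, -131, 116, 64, 64, 64), (217, 571, -131, 109, 110, 110, 104)]
```

The gap runs from the wheel at about 0.145 to the tail underside at about 0.178. The rod axis at about 0.160 is centred in it, and the inboard cheek tops out at 0.136. Going in 66 mm.

```bash
python3 -m inch '[{"fingers":0.0,"x":0.0039,"y":-0.016,"z":0,"wx":0,"wy":0,"wz":0},{"fingers":0.0,"x":0.0039,"y":-0.016,"z":0,"wx":0,"wy":0,"wz":0},{"fingers":0.0,"x":0.0039,"y":-0.016,"z":0,"wx":0,"wy":0,"wz":0},{"fingers":0.0,"x":0.0039,"y":-0.016,"z":0,"wx":0,"wy":0,"wz":0},{"fingers":0.0,"x":0,"y":0,"z":0,"wx":0,"wy":0,"wz":0},{"fingers":0.0,"x":0,"y":0,"z":0,"wx":0,"wy":0,"wz":0}]'; 
python3 -m inch '[{"fingers":0.0,"x":0,"y":0,"z":0.004,"wx":0,"wy":0,"wz":0},{"fingers":0.0,"x":0,"y":0,"z":0.004,"wx":0,"wy":0,"wz":0},{"fingers":0.0,"x":0,"y":0,"z":0,"wx":0,"wy":0,"wz":0},{"fingers":0.0,"x":0,"y":0,"z":0,"wx":0,"wy":0,"wz":0}]'
cat > tail.py <<'E'
from m import *
psi=np.radians(13.8);ex=np.array([np.cos(psi),np.sin(psi)]);ey=np.array([-ex[1],ex[0]])
F=[];o=robot.observe()
for i,(im,d,ci,Q,u,v) in enumerate(yel()):
    s=Q[:,:2]@ex;k=(s>.575)&(s<.6)&(Q[:,2]>.17);print(['top','scene'][i],'tail z',np.median(Q[k,2]).round(4),k.sum())
    F.append(robot.observe()['force'])
    P,u,v=cloud(d,ci);s=P[:,:2]@ex;t=P[:,:2]@ey
    k=(s>.33)&(s<.52)&(t<-.16)&(t>-.37)&(P[:,2]>.1)&(im[v,u].min(1)>150)
    if i and k.sum()>20:
        a=np.polyfit(s[k],P[k,2],1);print('lid slope rad ~',np.arctan(-a[0]).round(3),k.sum(), 'max z',np.percentile(P[k,2],99).round(3))
print(o['time_s'],np.round(o['ee_pos'],4),np.mean(F,0).round(2))
E
python3 tail.py
```

```text
time_s: 6.63
ee_pos: [0.5716, 0.112, 0.1461]
ee_rot: [[-0.237, 0.971, 0.0], [0.971, 0.237, 0.0], [0.0, 0.0, -1.0]]
force: [0.2, -0.5, -1.0]
width: 0.162
time_s: 6.97
ee_pos: [0.5717, 0.1135, 0.1544]
ee_rot: [[-0.24, 0.971, 0.001], [0.971, 0.24, 0.001], [0.0, 0.001, -1.0]]
force: [-0.4, 0.4, -1.3]
width: 0.164
top tail z 0.185 34
scene tail z 0.1843 45
lid slope rad ~ 0.36 2032 max z 0.206
6.9667 [0.5717 0.1135 0.1544] [-0.52  0.76 -1.09]
```

```bash
for i in 1; do python3 -m inch '[{"fingers":0.0,"x":0,"y":0,"z":0.002,"wx":0,"wy":0,"wz":0},{"fingers":0.0,"x":0,"y":0,"z":0,"wx":0,"wy":0,"wz":0},{"fingers":0.0,"x":0,"y":0,"z":0,"wx":0,"wy":0,"wz":0}]'; done | grep -v rot
python3 -m inch '[{"fingers":0.0,"x":0,"y":0,"z":0.0015,"wx":0,"wy":0,"wz":0},{"fingers":0.0,"x":0,"y":0,"z":0,"wx":0,"wy":0,"wz":0},{"fingers":0.0,"x":0,"y":0,"z":0,"wx":0,"wy":0,"wz":0}]' | grep -v rot
python3 -m inch '[{"fingers":0.0,"x":0,"y":0,"z":0.0015,"wx":0,"wy":0,"wz":0},{"fingers":0.0,"x":0,"y":0,"z":0,"wx":0,"wy":0,"wz":0},{"fingers":0.0,"x":0,"y":0,"z":0,"wx":0,"wy":0,"wz":0}]' | grep -v rot
python3 tail.py
```

```text
time_s: 7.32
ee_pos: [0.5716, 0.1124, 0.156]
force: [-0.8, 0.6, -2.0]
width: 0.163
time_s: 7.57
ee_pos: [0.5717, 0.1124, 0.1575]
force: [-0.3, -0.0, -1.2]
width: 0.162
time_s: 7.82
ee_pos: [0.5715, 0.1124, 0.1589]
force: [-0.7, -0.3, -1.7]
width: 0.16
top tail z 0.1846 35
scene tail z 0.1848 46
lid slope rad ~ 0.361 2029 max z 0.206
7.8167 [0.5715 0.1124 0.1589] [ 0.16  0.19 -1.73]
```

```bash
python3 -m inch '[{"fingers":0.0,"x":0,"y":0,"z":0.0015,"wx":0,"wy":0,"wz":0},{"fingers":0.0,"x":0,"y":0,"z":0,"wx":0,"wy":0,"wz":0},{"fingers":0.0,"x":0,"y":0,"z":0,"wx":0,"wy":0,"wz":0}]' | grep -v rot
python3 -m inch '[{"fingers":0.0,"x":0,"y":0,"z":0.0015,"wx":0,"wy":0,"wz":0},{"fingers":0.0,"x":0,"y":0,"z":0,"wx":0,"wy":0,"wz":0},{"fingers":0.0,"x":0,"y":0,"z":0,"wx":0,"wy":0,"wz":0}]' | grep -v rot
python3 -m inch '[{"fingers":0.0,"x":0,"y":0,"z":0.0015,"wx":0,"wy":0,"wz":0},{"fingers":0.0,"x":0,"y":0,"z":0,"wx":0,"wy":0,"wz":0},{"fingers":0.0,"x":0,"y":0,"z":0,"wx":0,"wy":0,"wz":0}]' | grep -v rot
python3 tail.py
```

```text
time_s: 8.17
ee_pos: [0.5714, 0.1124, 0.1601]
force: [0.0, -0.7, -4.4]
width: 0.165
time_s: 8.42
ee_pos: [0.5712, 0.1124, 0.1617]
force: [-1.2, 1.0, -5.8]
width: 0.164
time_s: 8.67
ee_pos: [0.5712, 0.1124, 0.1633]
force: [-1.2, -0.3, -5.7]
width: 0.162
top tail z 0.1879 34
scene tail z 0.1878 44
lid slope rad ~ 0.361 2027 max z 0.206
8.6667 [0.5712 0.1124 0.1633] [-0.47  0.22 -6.37]
```

Contact was at TCP z ≈ 0.160. The lift force is about 4.5 N net and the tail has risen 3.3 mm, as expected. Continuing.

```bash
python3 -m inch '[{"fingers":0.0,"x":0,"y":0,"z":0.0015,"wx":0,"wy":0,"wz":0},{"fingers":0.0,"x":0,"y":0,"z":0.001,"wx":0,"wy":0,"wz":0},{"fingers":0.0,"x":0,"y":0,"z":0,"wx":0,"wy":0,"wz":0}]' | grep -v rot
python3 -m inch '[{"fingers":0.0,"x":0,"y":0,"z":0.0015,"wx":0,"wy":0,"wz":0},{"fingers":0.0,"x":0,"y":0,"z":0.0005,"wx":0,"wy":0,"wz":0},{"fingers":0.0,"x":0,"y":0,"z":0,"wx":0,"wy":0,"wz":0}]' | grep -v rot
python3 -m inch '[{"fingers":0.0,"x":0,"y":0,"z":0.0015,"wx":0,"wy":0,"wz":0},{"fingers":0.0,"x":0,"y":0,"z":0.0005,"wx":0,"wy":0,"wz":0},{"fingers":0.0,"x":0,"y":0,"z":0,"wx":0,"wy":0,"wz":0}]' | grep -v rot
python3 tail.py
```

```text
time_s: 9.02
ee_pos: [0.5712, 0.1124, 0.1659]
force: [-2.8, 0.1, -5.9]
width: 0.159
time_s: 9.27
ee_pos: [0.5717, 0.1124, 0.1681]
force: [-1.3, -0.2, -5.2]
width: 0.161
time_s: 9.52
ee_pos: [0.5728, 0.1126, 0.1708]
force: [-0.2, -0.9, -2.5]
width: 0.162
top tail z 0.1965 33
scene tail z 0.1965 37
lid slope rad ~ 0.321 1968 max z 0.198
9.5167 [0.5728 0.1126 0.1708] [-0.9  -0.33 -1.91]
```

The pawl is free: force dropped to about 1 N net, the tail is up about 11.5 mm and the lid is sinking. Holding.

```bash
H='{"fingers":0.0,"x":0,"y":0,"z":0,"wx":0,"wy":0,"wz":0}'; python3 -m inch '[{"fingers":0.0,"x":0,"y":0,"z":0,"wx":0,"wy":0,"wz":0},{"fingers":0.0,"x":0,"y":0,"z":0,"wx":0,"wy":0,"wz":0},{"fingers":0.0,"x":0,"y":0,"z":0,"wx":0,"wy":0,"wz":0},{"fingers":0.0,"x":0,"y":0,"z":0,"wx":0,"wy":0,"wz":0},{"fingers":0.0,"x":0,"y":0,"z":0,"wx":0,"wy":0,"wz":0},{"fingers":0.0,"x":0,"y":0,"z":0,"wx":0,"wy":0,"wz":0},{"fingers":0.0,"x":0,"y":0,"z":0,"wx":0,"wy":0,"wz":0},{"fingers":0.0,"x":0,"y":0,"z":0,"wx":0,"wy":0,"wz":0},{"fingers":0.0,"x":0,"y":0,"z":0,"wx":0,"wy":0,"wz":0},{"fingers":0.0,"x":0,"y":0,"z":0,"wx":0,"wy":0,"wz":0},{"fingers":0.0,"x":0,"y":0,"z":0,"wx":0,"wy":0,"wz":0},{"fingers":0.0,"x":0,"y":0,"z":0,"wx":0,"wy":0,"wz":0}]' | grep -v rot; python3 tail.py
python3 -m inch '[{"fingers":0.0,"x":0,"y":0,"z":0,"wx":0,"wy":0,"wz":0},{"fingers":0.0,"x":0,"y":0,"z":0,"wx":0,"wy":0,"wz":0},{"fingers":0.0,"x":0,"y":0,"z":0,"wx":0,"wy":0,"wz":0},{"fingers":0.0,"x":0,"y":0,"z":0,"wx":0,"wy":0,"wz":0},{"fingers":0.0,"x":0,"y":0,"z":0,"wx":0,"wy":0,"wz":0},{"fingers":0.0,"x":0,"y":0,"z":0,"wx":0,"wy":0,"wz":0},{"fingers":0.0,"x":0,"y":0,"z":0,"wx":0,"wy":0,"wz":0},{"fingers":0.0,"x":0,"y":0,"z":0,"wx":0,"wy":0,"wz":0},{"fingers":0.0,"x":0,"y":0,"z":0,"wx":0,"wy":0,"wz":0},{"fingers":0.0,"x":0,"y":0,"z":0,"wx":0,"wy":0,"wz":0},{"fingers":0.0,"x":0,"y":0,"z":0,"wx":0,"wy":0,"wz":0},{"fingers":0.0,"x":0,"y":0,"z":0,"wx":0,"wy":0,"wz":0}]' | grep -v rot; python3 tail.py
```

```text
time_s: 10.62
ee_pos: [0.5716, 0.1125, 0.1699]
force: [0.8, 0.8, -0.9]
width: 0.163
top tail z 0.1961 33
scene tail z 0.1953 41
lid slope rad ~ 0.082 1663 max z 0.153
10.6167 [0.5716 0.1125 0.1699] [-0.24  0.63 -2.3 ]
time_s: 11.72
ee_pos: [0.5716, 0.1124, 0.1699]
force: [0.4, 0.1, -2.7]
width: 0.159
top tail z 0.1969 32
scene tail z 0.1957 39
lid slope rad ~ 0.004 1543 max z 0.139
11.7167 [0.5716 0.1124 0.1699] [ 0.58 -0.07 -2.97]
```

```bash
python3 -m inch '[{"fingers":0.0,"x":0,"y":0,"z":0,"wx":0,"wy":0,"wz":0},{"fingers":0.0,"x":0,"y":0,"z":0,"wx":0,"wy":0,"wz":0},{"fingers":0.0,"x":0,"y":0,"z":0,"wx":0,"wy":0,"wz":0},{"fingers":0.0,"x":0,"y":0,"z":0,"wx":0,"wy":0,"wz":0},{"fingers":0.0,"x":0,"y":0,"z":0,"wx":0,"wy":0,"wz":0},{"fingers":0.0,"x":0,"y":0,"z":0,"wx":0,"wy":0,"wz":0},{"fingers":0.0,"x":0,"y":0,"z":0,"wx":0,"wy":0,"wz":0},{"fingers":0.0,"x":0,"y":0,"z":0,"wx":0,"wy":0,"wz":0},{"fingers":0.0,"x":0,"y":0,"z":0,"wx":0,"wy":0,"wz":0},{"fingers":0.0,"x":0,"y":0,"z":0,"wx":0,"wy":0,"wz":0},{"fingers":0.0,"x":0,"y":0,"z":0,"wx":0,"wy":0,"wz":0},{"fingers":0.0,"x":0,"y":0,"z":0,"wx":0,"wy":0,"wz":0},{"fingers":0.0,"x":0,"y":0,"z":0,"wx":0,"wy":0,"wz":0},{"fingers":0.0,"x":0,"y":0,"z":0,"wx":0,"wy":0,"wz":0},{"fingers":0.0,"x":0,"y":0,"z":0,"wx":0,"wy":0,"wz":0},{"fingers":0.0,"x":0,"y":0,"z":0,"wx":0,"wy":0,"wz":0},{"fingers":0.0,"x":0,"y":0,"z":0,"wx":0,"wy":0,"wz":0},{"fingers":0.0,"x":0,"y":0,"z":0,"wx":0,"wy":0,"wz":0},{"fingers":0.0,"x":0,"y":0,"z":0,"wx":0,"wy":0,"wz":0},{"fingers":0.0,"x":0,"y":0,"z":0,"wx":0,"wy":0,"wz":0}]' | grep -v rot; python3 tail.py
python3 - <<'E'
from h import *
im,d,ci=snap('scene');a=cv2.resize(im[115:245,225:395],None,fx=4,fy=4,interpolation=cv2.INTER_CUBIC);cv2.imwrite('pics/s4.png',a[:,:,::-1])
E
```

```text
time_s: 13.48
ee_pos: [0.5716, 0.1124, 0.1699]
force: [-0.2, 1.1, -2.3]
width: 0.159
top tail z 0.1956 33
scene tail z 0.1955 41
lid slope rad ~ 0.003 1539 max z 0.139
13.4833 [0.5716 0.1124 0.1699] [-0.61  0.3  -2.25]
```

View pics/s4.png

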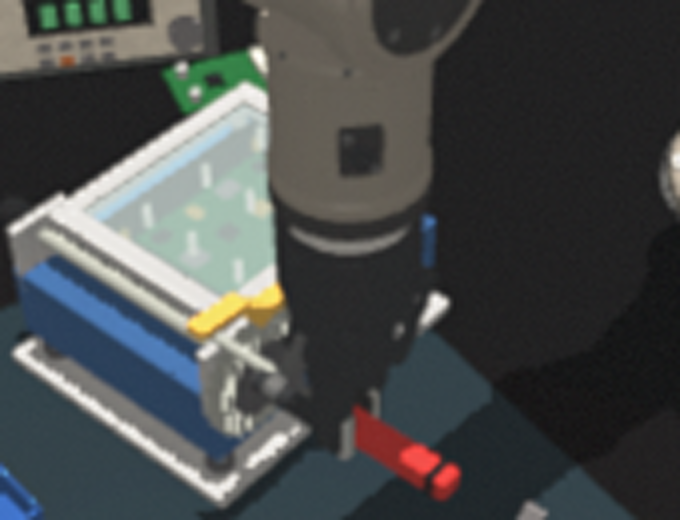

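The lid lies flat and closed (slope 0.003 rad, steady for 1.7 s), and the tail at (215,315) is still resting on the rod. I'll lower the pawl, draw out, and go back above the rest.

```bash
python3 -m inch '[{"fingers":0.0,"x":0,"y":0,"z":-0.003,"wx":0,"wy":0,"wz":0},{"fingers":0.0,"x":0,"y":0,"z":-0.003,"wx":0,"wy":0,"wz":0},{"fingers":0.0,"x":0,"y":0,"z":-0.003,"wx":0,"wy":0,"wz":0},{"fingers":0.0,"x":0,"y":0,"z":-0.003,"wx":0,"wy":0,"wz":0},{"fingers":0.0,"x":0,"y":0,"z":-0.0035,"wx":0,"wy":0,"wz":0},{"fingers":0.0,"x":0,"y":0,"z":-0.003,"wx":0,"wy":0,"wz":0},{"fingers":0.0,"x":0,"y":0,"z":0,"wx":0,"wy":0,"wz":0},{"fingers":0.0,"x":-0.0039,"y":0.016,"z":0,"wx":0,"wy":0,"wz":0},{"fingers":0.0,"x":-0.0039,"y":0.016,"z":0,"wx":0,"wy":0,"wz":0},{"fingers":0.0,"x":-0.0039,"y":0.016,"z":0,"wx":0,"wy":0,"wz":0},{"fingers":0.0,"x":-0.0039,"y":0.016,"z":0,"wx":0,"wy":0,"wz":0},{"fingers":0.0,"x":0,"y":0,"z":0,"wx":0,"wy":0,"wz":0}]' | grep -v rot
python3 -m inch '[{"fingers":0.0,"x":-0.0154,"y":0.0124,"z":0.0011,"wx":0,"wy":0,"wz":-0.0052},{"fingers":0.0,"x":-0.0154,"y":0.0124,"z":0.0011,"wx":0,"wy":0,"wz":-0.0052},{"fingers":0.0,"x":-0.0154,"y":0.0124,"z":0.0011,"wx":0,"wy":0,"wz":-0.0052},{"fingers":0.0,"x":-0.0154,"y":0.0124,"z":0.0011,"wx":0,"wy":0,"wz":-0.0052},{"fingers":0.0,"x":-0.0154,"y":0.0124,"z":0.0011,"wx":0,"wy":0,"wz":-0.0052},{"fingers":0.0,"x":-0.0156,"y":0.012,"z":0.001,"wx":0,"wy":0,"wz":-0.005},{"fingers":0.0,"x":0,"y":0,"z":0,"wx":0,"wy":0,"wz":0},{"fingers":0.0,"x":0,"y":0,"z":0,"wx":0,"wy":0,"wz":0},{"fingers":0.0,"x":0,"y":0,"z":0,"wx":0,"wy":0,"wz":0}]'
python3 tail.py
python3 - <<'E'
from h import *
psi=np.radians(12.0);ex=np.array([np.cos(psi),np.sin(psi)]);ey=np.array([-ex[1],ex[0]])
o=robot.observe();tcp=np.array(o['ee_pos']);T=tcp[:2]
for c in ['top','scene','wrist']:
    im,d,ci=snap(c,c+'5.png');P,u,v=cloud(d,ci);s=(P[:,:2]-T)@ex;t=(P[:,:2]-T)@-ey
    k=(abs(s)<.02)&(P[:,2]>.15)&(P[:,2]<.2)
    for a in list(np.arange(-.08,-.03,.015))+list(np.arange(.03,.13,.015)):
        q=k&(t>=a)&(t<a+.015)
        if q.sum()>3: print(c,'along %.3f n%d lat %.4f z-tcp %.4f  end %.4f'%(a,q.sum(),np.median(s[q]),np.median(P[q,2])-tcp[2],t[q].max() if a>0 else t[q].min()))
E
```

```text
time_s: 14.63
ee_pos: [0.555, 0.1809, 0.1513]
force: [-0.1, 0.8, -1.0]
width: 0.164
time_s: 15.38
ee_pos: [0.4642, 0.2495, 0.1581]
ee_rot: [[-0.208, 0.978, 0.001], [0.978, 0.208, -0.0], [-0.0, 0.001, -1.0]]
force: [-0.1, 0.5, -0.4]
width: 0.164
top tail z 0.1914 35
scene tail z 0.1915 41
lid slope rad ~ 0.005 2421 max z 0.139
15.3833 [0.4642 0.2495 0.1581] [ 0.19 -0.14 -0.51]
top along 0.030 n14 lat -0.0014 z-tcp 0.0168  end 0.0446
top along 0.045 n15 lat -0.0012 z-tcp 0.0177  end 0.0592
top along 0.060 n15 lat -0.0013 z-tcp 0.0165  end 0.0750
top along 0.075 n15 lat -0.0013 z-tcp 0.0175  end 0.0895
top along 0.090 n16 lat -0.0013 z-tcp 0.0166  end 0.1048
top along 0.105 n15 lat -0.0011 z-tcp 0.0184  end 0.1196
top along 0.120 n4 lat -0.0013 z-tcp 0.0180  end 0.1246
scene along -0.080 n48 lat 0.0048 z-tcp 0.0202  end -0.0747
scene along -0.065 n68 lat 0.0055 z-tcp 0.0209  end -0.0649
scene along -0.050 n63 lat 0.0053 z-tcp 0.0207  end -0.0497
scene along -0.035 n65 lat 0.0058 z-tcp 0.0211  end -0.0349
scene along 0.045 n21 lat 0.0019 z-tcp 0.0175  end 0.0591
scene along 0.060 n23 lat 0.0017 z-tcp 0.0167  end 0.0747
scene along 0.075 n19 lat 0.0017 z-tcp 0.0166  end 0.0896
scene along 0.090 n22 lat 0.0020 z-tcp 0.0173  end 0.1045
scene along 0.105 n20 lat 0.0012 z-tcp 0.0167  end 0.1197
scene along 0.120 n5 lat 0.0021 z-tcp 0.0165  end 0.1242
wrist along -0.080 n1292 lat -0.0006 z-tcp 0.0236  end -0.0753
wrist along -0.065 n1796 lat -0.0006 z-tcp 0.0236  end -0.0649
wrist along -0.050 n1590 lat -0.0006 z-tcp 0.0235  end -0.0500
wrist along -0.035 n1460 lat -0.0003 z-tcp 0.0235  end -0.0350
wrist along 0.030 n190 lat -0.0003 z-tcp 0.0189  end 0.0367
```

The rod is level in the grip (shaft flat, tip 124.5 mm ahead of the TCP, no slip). I'll lower it back along the same line, slowly at the end.

```bash
python3 -m inch '[{"fingers":0.0,"x":0,"y":0,"z":-0.018,"wx":0,"wy":0,"wz":0},{"fingers":0.0,"x":0,"y":0,"z":-0.018,"wx":0,"wy":0,"wz":0},{"fingers":0.0,"x":0,"y":0,"z":-0.018,"wx":0,"wy":0,"wz":0},{"fingers":0.0,"x":0,"y":0,"z":-0.016,"wx":0,"wy":0,"wz":0},{"fingers":0.0,"x":0,"y":0,"z":-0.01,"wx":0,"wy":0,"wz":0},{"fingers":0.0,"x":0,"y":0,"z":-0.008,"wx":0,"wy":0,"wz":0},{"fingers":0.0,"x":0,"y":0,"z":-0.008,"wx":0,"wy":0,"wz":0},{"fingers":0.0,"x":0,"y":0,"z":-0.006,"wx":0,"wy":0,"wz":0},{"fingers":0.0,"x":0,"y":0,"z":-0.004,"wx":0,"wy":0,"wz":0},{"fingers":0.0,"x":0,"y":0,"z":-0.004,"wx":0,"wy":0,"wz":0},{"fingers":0.0,"x":0,"y":0,"z":0,"wx":0,"wy":0,"wz":0},{"fingers":0.0,"x":0,"y":0,"z":0,"wx":0,"wy":0,"wz":0}]' | grep -v rot
python3 -m inch '[{"fingers":0.0,"x":0,"y":0,"z":-0.002,"wx":0,"wy":0,"wz":0},{"fingers":0.0,"x":0,"y":0,"z":-0.002,"wx":0,"wy":0,"wz":0},{"fingers":0.0,"x":0,"y":0,"z":0,"wx":0,"wy":0,"wz":0},{"fingers":0.0,"x":0,"y":0,"z":0,"wx":0,"wy":0,"wz":0}]' | grep -v rot
python3 - <<'E'
from h import *
print([np.round(robot.observe()['force'],1) for _ in range(1)])
im,d,ci=snap('wrist','w6.png');P,u,v=cloud(d,ci);hsv=cv2.cvtColor(im,cv2.COLOR_RGB2HSV)[v,u].astype(int)
k=((hsv[:,0]<6)|(hsv[:,0]>174))&(hsv[:,1]>150)&(hsv[:,2]>60)&(P[:,1]>.27)&(P[:,2]>.04)&(P[:,2]<.1)&(abs(P[:,0]-.46)<.03);print('handle top z',np.percentile(P[k,2],[10,50,90]).round(4))
E
```

```text
time_s: 16.63
ee_pos: [0.4635, 0.2505, 0.0481]
force: [0.4, 0.5, -1.9]
width: 0.161
time_s: 16.97
ee_pos: [0.4637, 0.2507, 0.0441]
force: [0.5, -0.1, 0.5]
width: 0.163
[array([ 0.5, -0.1,  0.5])]
handle top z [0.0661 0.0677 0.0686]
```

```bash
python3 -m inch '[{"fingers":0.0,"x":0,"y":0,"z":-0.0007,"wx":0,"wy":0,"wz":0},{"fingers":0.0,"x":0,"y":0,"z":0,"wx":0,"wy":0,"wz":0},{"fingers":0.0,"x":0,"y":0,"z":0,"wx":0,"wy":0,"wz":0}]' | grep -v rot
python3 -m inch '[{"fingers":0.02,"x":0,"y":0,"z":0,"wx":0,"wy":0,"wz":0},{"fingers":0.03,"x":0,"y":0,"z":0,"wx":0,"wy":0,"wz":0},{"fingers":0.045,"x":0,"y":0,"z":0,"wx":0,"wy":0,"wz":0},{"fingers":0.06,"x":0,"y":0,"z":0,"wx":0,"wy":0,"wz":0},{"fingers":0.06,"x":0,"y":0,"z":0,"wx":0,"wy":0,"wz":0},{"fingers":0.06,"x":0,"y":0,"z":0.01,"wx":0,"wy":0,"wz":0},{"fingers":0.06,"x":0,"y":0,"z":0.02,"wx":0,"wy":0,"wz":0},{"fingers":0.06,"x":0,"y":0,"z":0.03,"wx":0,"wy":0,"wz":0},{"fingers":0.06,"x":0,"y":0,"z":0.035,"wx":0,"wy":0,"wz":0},{"fingers":0.06,"x":0,"y":0,"z":0.035,"wx":0,"wy":0,"wz":0},{"fingers":0.06,"x":0,"y":0,"z":0.02,"wx":0,"wy":0,"wz":0},{"fingers":0.06,"x":0,"y":0,"z":0,"wx":0,"wy":0,"wz":0},{"fingers":0.06,"x":0,"y":0,"z":0,"wx":0,"wy":0,"wz":0}]' | grep -v rot
python3 tail.py; python3 - <<'E'
from h import *
im,d,ci=snap('wrist','w7.png');P,u,v=cloud(d,ci);hsv=cv2.cvtColor(im,cv2.COLOR_RGB2HSV)[v,u].astype(int)
k=((hsv[:,0]<6)|(hsv[:,0]>174))&(hsv[:,1]>150)&(hsv[:,2]>60)&(P[:,2]>.045)&(P[:,2]<.09);Q=P[k]
print(cv2.minAreaRect(Q[:,:2].astype(np.float32)*1000),np.percentile(Q[:,2],[5,50,95]).round(4))
print([(x['uv'],at_height(x['uv'],.062,ci).round(4)) for x in robot.tip_of('rod_tip','wrist')[:1]])
E
```

```text
time_s: 17.27
ee_pos: [0.4637, 0.2506, 0.044]
force: [-3.0, -0.0, 9.1]
width: 0.159
time_s: 18.35
ee_pos: [0.464, 0.2508, 0.1949]
force: [-0.8, -1.0, -0.5]
width: 0.702
top tail z 0.1918 33
scene tail z 0.1916 42
lid slope rad ~ 0.004 2419 max z 0.139
18.35 [0.464  0.2508 0.1949] [ 0.45 -0.28 -0.19]
((458.361328125, 275.552734375), (15.791011810302734, 98.9577407836914), 11.685293197631836) [0.0657 0.0677 0.0689]
[([326.3, 312.9], array([[0.4931, 0.1324, 0.062 ]]))]
```

View pics/w7.png

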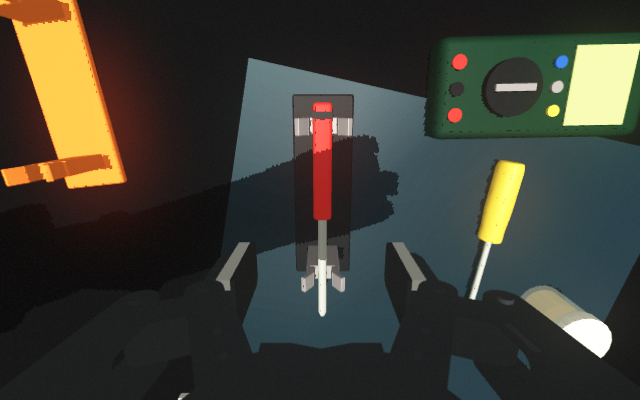

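The rod lies in both notches, with the handle at (322,160) and the tip at (322,313). Its pose matches the original to 0.3 mm and 0.2°. The hand is clear, so I'm handing in.

```bash
python3 -c "
from cell import robot
print(robot.close_job())"
```

```text
the job is handed in; nothing more can be done
None
```

The job is done and handed in: the pawl was lifted free, the lid closed fully, and the rod is back in its rest. It took 18.4 s of the 72 s allowed.

- **Lift:** I gripped the rod near its balance point and slid it level under the pawl's tail. The wrist readings showed about 4.5–5 N net while lifting, then about 1 N once the nose came free. The tail was held roughly 11.5 mm up, short of the 13 mm stop.
- **Lid:** It read 0.003–0.005 rad in every check from about 1.7 s before I lowered the pawl to the end. I took that as closed on its stops.
- **Rod:** It went back along the same line and was seated with an upward push of about 9 N before I let go. Afterwards its position matched the original to about 0.3 mm and 0.2°, at the same height. The hand finished clear above it.
- **Checks that disagreed:**
  - The rod tip first appeared about 8 mm short in the scene and top images, but later depth readings agreed with the calculated length.
  - The tail now rests about 7 mm above its original seat. That probably means the nose is sitting on a different part of the ratchet with the lid closed; I did not confirm this.

One early move command was refused because it left out some values; nothing moved.

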